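# Load the pellet carrier, then crack a stuck chamber lid and hold it ajar

### The arm

A 6-joint arm with a two-finger parallel gripper is mounted at the origin on a cart in front of the work surface, level with it; the furniture and walls round the work are solid. World frame = base frame: x ahead of the robot, y to its left, z up, the work surface at z = 0. Lengths are in m, angles in rad, forces in N, time in s.
With the tool pointing down it reaches from about 0.275 to 0.775 m from the base axis. Payload 14.6 kg.
Tool frame: the origin (TCP) lies at the very end of the fingers, on their centre line; the grasp point (between the pads) lies 19 mm behind it; x points along the fingers, z is the direction in which the jaws open and shut, and the axes are right-handed (so a half turn about x gives the same grasp; the last joint's range is limited). The gripper opens to 85 mm and grips with 20 to 120 N. Pads are 22 mm wide; open, the fingers measure 114 mm over their backs; the gripper's body (76 mm by 85 mm) begins 54 mm behind the grasp point. The pads swing forward as they close: fully open they stand 13 mm farther back than shut.
Start: joints at [-1.337, 0.263, -0.048, 1.259, 0, 1.415], TCP at [0.199, -0.486, 0.231] pointing down, gripper open.
Joint ranges: [-2.65, 2.65], [-0.89, 1.7], [-1.18, 1.37], [-2.13, 2.11], [-1.35, 1.29], [-3.14, 3.14]. Speed limits (rad/s): [1.89, 1.89, 2.57, 2.79, 3.14, 3.14].

### API

Orientations are given as a unit quaternion [x, y, z, w].
In Python, from bench import get_state, cams, job gives the robot as it stands.
- The arm moves only by the shell command python3 -m creep 'ROWS' [FORCE]. ROWS is JSON, one flat list of numbers, 5 for each row, row after row: the finger opening in m, from 0 to 0.0854, then the shift along the world's x, y, z in m, then the turn about the world's z in rad. In form: [jaw, x, y, z, yaw, jaw, x, y, z, yaw, ...]. A call has 1 to 12 rows; each row is the pose to reach, as a shift and turn from the pose commanded when the call began; what a row does not reach only later rows make up. A row lasts 1/12 s, in which the tool goes at most 41.7 mm and 7.16 degrees, less where a joint would pass 70% of its speed; a pose out of reach is approached as far as the arm can. A call with a gripper value outside its range is refused whole. The fingers move at their own pace and stop on an object; FORCE is the grip in N (left out, the last holds). Time passes only in rows, so rows that repeat a pose let the fingers close. It gives the time, the measured TCP pose, the force and the opening at its end, in the units of the state.
- get_state(): the state, without advancing time (a new reading comes with each control period).
- cams.capture(name): name is "scene" or "top"; returns (picture, depth): 384x512x3 uint8, red, green, blue; 384x512 float32, m along the optical axis (not along the pixel's ray), 0 where there is no reading.
- cams.camera_info(name): a dict with "intrinsics" (3x3 intrinsics, pixels), "pose" (4x4, takes a point from camera to world coordinates). Camera axes: x right, y down, z forward; pixel columns grow to the right and rows downward; lengths in m; the calibration is good to about 2 mm. A picture is of the moment at which its call begins. camera_info takes no time and is no camera call.
- job.sign_off(): hands the job in, once; it reports no verdict.
The state is a dict: "t": time; "joint_positions": joint angles; "qvel": joint speeds; "tau": joint torques, N m; "tcp_pos": TCP position; "orientation": TCP orientation; "force": force on the tool from outside, world axes, zero at the start; "ft_torque": the same for the moment, N m; "width": finger opening in m.
Only numpy, scipy, OpenCV 4.12 (cv2) and the standard library are available. Lean on these libraries where they do the work, as an engineer would, in place of code of your own. Each camera call takes 0.05 s, during which the arm holds its last target. There are 200 camera calls.

### The job

Stand one white pellet upright in each of the three wells of the carrier, fully down. Then pull the stuck lid of the sealed chamber free by its bar handle and hold it about 4 cm open at the front edge so the chamber can vent before the carrier goes in: it must not fly up past 7 cm when the seal lets go, and the program finishes while still holding the lid there. Leave the lid shut until the carrier is loaded, and do not disturb the sample cup, the petri dish or the conical flask.

Things in the scene. Friction and masses are not known exactly. Their poses are not given: they have to be found in the camera images.
- pellet_0: one of three alike white ceramic pellets: upright cylinder 22 mm in diameter, 40 mm tall, 35 g, standing on the worktop. Origin at the centre of its underside, z up along its axis.
- pellet_1: one of three alike white ceramic pellets: upright cylinder 22 mm in diameter, 40 mm tall, 35 g, standing on the worktop. Origin at the centre of its underside, z up along its axis.
- pellet_2: one of three alike white ceramic pellets: upright cylinder 22 mm in diameter, 40 mm tall, 35 g, standing on the worktop. Origin at the centre of its underside, z up along its axis.
- carrier: flat aluminium block 64 x 164 x 20 mm (x, y, z) fixed on the worktop, with three round blind wells in a row along its y axis, 50 mm apart. Origin at the centre of its underside. A tall fixed centrifuge stands close behind it and the pellets (about x > 0.53 m, y from -0.02 to 0.32 m): keep the gripper and wrist on the robot's side of it.
- carrier_hole0 (a point): centre of the mouth of one carrier well, level with the carrier's top (20 mm above the worktop). Well: 27 mm in diameter, 14 mm deep, flat floor; a seated pellet stands 26 mm above the carrier's top. Axes as the carrier's: the row runs along y.
- carrier_hole1 (a point): centre of the mouth of one carrier well, level with the carrier's top (20 mm above the worktop). Well: 27 mm in diameter, 14 mm deep, flat floor; a seated pellet stands 26 mm above the carrier's top. Axes as the carrier's: the row runs along y.
- carrier_hole2 (a point): centre of the mouth of one carrier well, level with the carrier's top (20 mm above the worktop). Well: 27 mm in diameter, 14 mm deep, flat floor; a seated pellet stands 26 mm above the carrier's top. Axes as the carrier's: the row runs along y.
- chamber: sealed sample chamber: plain light grey-white box 150 x 190 x 85 mm (x, y, z) with a round gauge on its front, fixed on the worktop; an aluminium lid plate (160 x 196 x 12 mm, 0.35 kg) closes it, hinged at the far edge. Origin at the centre of its underside; its front faces -x of its own frame.
- lid (a joint): opening angle of the chamber's lid, rad: 0 shut, grows as the front edge rises (to 0.6); 0.25 is 40 mm open at the front edge, 162 mm from the hinge line. Its seal sticks: it takes about 15 N straight up at the handle, with the lid hardly moved (under 1 mm), then falls quickly: 9 N with the handle 6 mm up, 4 to 5 N (lid's weight included) at 0.25. Let go, the lid falls shut.
- lid_handle (a point): middle of the lid's bar handle: a round steel bar 12 mm thick, running along y of the chamber, 104 mm long between the axes of its two end posts, with its axis 34 mm above the lid plate's top (131 mm above the worktop when shut) and 132 mm in front of the hinge line. Turns with the lid.
- lid_hinge (a point): middle of the lid's hinge line, at the chamber's far top edge, 85 mm above the worktop; the hinge line runs along y of the chamber.
- sample_cup_1: bystander: sample cup with a yellow screw lid, 61 mm wide, 62 mm tall. Origin at the centre of its underside.
- petri_0: bystander: petri dish, 58 mm wide, 15 mm tall. Origin at the centre of its underside.
- flask: bystander: glass conical flask, 67 mm wide, 106 mm tall. Origin at the centre of its underside.

How it is judged:
On the way, in this order (a step that is already met when the one before it is completed fails the run):
1. all three pellets stand in the wells, one in each, released, and the lid is still shut (((horizontal distance between pellet_0 and carrier_hole0 below 0.007 m and z of pellet_0 in the frame of carrier_hole0 below -0.011 m and angle between pellet_0's own z axis and vertical below 0.2 rad) or (horizontal distance between pellet_1 and carrier_hole0 below 0.007 m and z of pellet_1 in the frame of carrier_hole0 below -0.011 m and angle between pellet_1's own z axis and vertical below 0.2 rad) or (horizontal distance between pellet_2 and carrier_hole0 below 0.007 m and z of pellet_2 in the frame of carrier_hole0 below -0.011 m and angle between pellet_2's own z axis and vertical below 0.2 rad)) and ((horizontal distance between pellet_0 and carrier_hole1 below 0.007 m and z of pellet_0 in the frame of carrier_hole1 below -0.011 m and angle between pellet_0's own z axis and vertical below 0.2 rad) or (horizontal distance between pellet_1 and carrier_hole1 below 0.007 m and z of pellet_1 in the frame of carrier_hole1 below -0.011 m and angle between pellet_1's own z axis and vertical below 0.2 rad) or (horizontal distance between pellet_2 and carrier_hole1 below 0.007 m and z of pellet_2 in the frame of carrier_hole1 below -0.011 m and angle between pellet_2's own z axis and vertical below 0.2 rad)) and ((horizontal distance between pellet_0 and carrier_hole2 below 0.007 m and z of pellet_0 in the frame of carrier_hole2 below -0.011 m and angle between pellet_0's own z axis and vertical below 0.2 rad) or (horizontal distance between pellet_1 and carrier_hole2 below 0.007 m and z of pellet_1 in the frame of carrier_hole2 below -0.011 m and angle between pellet_1's own z axis and vertical below 0.2 rad) or (horizontal distance between pellet_2 and carrier_hole2 below 0.007 m and z of pellet_2 in the frame of carrier_hole2 below -0.011 m and angle between pellet_2's own z axis and vertical below 0.2 rad)) and contact force between the fingers and pellet_0 below 0.2 N and contact force between the fingers and pellet_1 below 0.2 N and contact force between the fingers and pellet_2 below 0.2 N and value of joint lid below 0.03 rad), for 0.2 s.
2. the lid is broken free of its seal (value of joint lid above 0.08 rad), for 0.05 s.
At the end, for the whole second after the job is handed in: Each well holds one pellet, upright (within 0.2 rad), within 7 mm of the well's centre and at least 11 mm deep, at rest. The lid is held still by the fingers, 25 to 55 mm open at its front edge (0.155 to 0.345 rad) (((horizontal distance between pellet_0 and carrier_hole0 below 0.007 m and z of pellet_0 in the frame of carrier_hole0 below -0.011 m and angle between pellet_0's own z axis and vertical below 0.2 rad) or (horizontal distance between pellet_1 and carrier_hole0 below 0.007 m and z of pellet_1 in the frame of carrier_hole0 below -0.011 m and angle between pellet_1's own z axis and vertical below 0.2 rad) or (horizontal distance between pellet_2 and carrier_hole0 below 0.007 m and z of pellet_2 in the frame of carrier_hole0 below -0.011 m and angle between pellet_2's own z axis and vertical below 0.2 rad)) and ((horizontal distance between pellet_0 and carrier_hole1 below 0.007 m and z of pellet_0 in the frame of carrier_hole1 below -0.011 m and angle between pellet_0's own z axis and vertical below 0.2 rad) or (horizontal distance between pellet_1 and carrier_hole1 below 0.007 m and z of pellet_1 in the frame of carrier_hole1 below -0.011 m and angle between pellet_1's own z axis and vertical below 0.2 rad) or (horizontal distance between pellet_2 and carrier_hole1 below 0.007 m and z of pellet_2 in the frame of carrier_hole1 below -0.011 m and angle between pellet_2's own z axis and vertical below 0.2 rad)) and ((horizontal distance between pellet_0 and carrier_hole2 below 0.007 m and z of pellet_0 in the frame of carrier_hole2 below -0.011 m and angle between pellet_0's own z axis and vertical below 0.2 rad) or (horizontal distance between pellet_1 and carrier_hole2 below 0.007 m and z of pellet_1 in the frame of carrier_hole2 below -0.011 m and angle between pellet_1's own z axis and vertical below 0.2 rad) or (horizontal distance between pellet_2 and carrier_hole2 below 0.007 m and z of pellet_2 in the frame of carrier_hole2 below -0.011 m and angle between pellet_2's own z axis and vertical below 0.2 rad)) and linear speed of each of pellet_0, pellet_1, pellet_2 below 0.02 m/s and value of joint lid between 0.155 and 0.345 rad and velocity of joint lid between -0.05 and 0.05 rad/s and contact force between the fingers and lid above 0.5 N); the arm keeps its last pose, push and grip.
It fails at once if the lid flies up more than 75 mm at its front edge (value of joint lid above 0.48 rad).
It fails at once if the lid is opened before the carrier is loaded (value of joint lid above 0.08 rad and not (((horizontal distance between pellet_0 and carrier_hole0 below 0.007 m and z of pellet_0 in the frame of carrier_hole0 below -0.011 m and angle between pellet_0's own z axis and vertical below 0.2 rad) or (horizontal distance between pellet_1 and carrier_hole0 below 0.007 m and z of pellet_1 in the frame of carrier_hole0 below -0.011 m and angle between pellet_1's own z axis and vertical below 0.2 rad) or (horizontal distance between pellet_2 and carrier_hole0 below 0.007 m and z of pellet_2 in the frame of carrier_hole0 below -0.011 m and angle between pellet_2's own z axis and vertical below 0.2 rad)) and ((horizontal distance between pellet_0 and carrier_hole1 below 0.007 m and z of pellet_0 in the frame of carrier_hole1 below -0.011 m and angle between pellet_0's own z axis and vertical below 0.2 rad) or (horizontal distance between pellet_1 and carrier_hole1 below 0.007 m and z of pellet_1 in the frame of carrier_hole1 below -0.011 m and angle between pellet_1's own z axis and vertical below 0.2 rad) or (horizontal distance between pellet_2 and carrier_hole1 below 0.007 m and z of pellet_2 in the frame of carrier_hole1 below -0.011 m and angle between pellet_2's own z axis and vertical below 0.2 rad)) and ((horizontal distance between pellet_0 and carrier_hole2 below 0.007 m and z of pellet_0 in the frame of carrier_hole2 below -0.011 m and angle between pellet_0's own z axis and vertical below 0.2 rad) or (horizontal distance between pellet_1 and carrier_hole2 below 0.007 m and z of pellet_1 in the frame of carrier_hole2 below -0.011 m and angle between pellet_1's own z axis and vertical below 0.2 rad) or (horizontal distance between pellet_2 and carrier_hole2 below 0.007 m and z of pellet_2 in the frame of carrier_hole2 below -0.011 m and angle between pellet_2's own z axis and vertical below 0.2 rad)))).
It fails at once if the sample cup is pushed away or tipped (distance of sample_cup_1 from where it was at the start of the episode above 0.025 m or angle between sample_cup_1's own z axis and vertical above 0.4 rad).
It fails at once if the petri dish is pushed away or tipped (distance of petri_0 from where it was at the start of the episode above 0.025 m or angle between petri_0's own z axis and vertical above 0.4 rad).
It fails at once if the flask is pushed away or tipped (distance of flask from where it was at the start of the episode above 0.025 m or angle between flask's own z axis and vertical above 0.4 rad).
It also fails if it takes over 72 s, if anything falls off the work surface, if the arm or the gripper's body presses on something with over 40 N, if the wrist force passes 120 N, or if a joint passes its speed limit or range.

## Working session

There is one attempt and no reset: what is moved stays moved. The work goes in short steps, Python scripts to look and compute and a shell command to move; the robot and the scene stay as the last step left them, time stands still between calls to the robot, and variables do not carry over. Pictures are saved under pics/ and viewed, about 8 in all and at most 12, crops included, and the job is handed in when it is done.

```bash
mkdir -p pics
python3 - <<'E'
from bench import get_state, cams
import cv2, numpy as np
print(get_state())
for n in("top","scene"):
    im,d=cams.capture(n); i=cams.camera_info(n); print(n,np.round(i["intrinsics"],1).tolist(),np.round(i["pose"],4).tolist())
    cv2.imwrite(f"pics/{n}0.png",im[:,:,::-1]); np.savez(f"{n}0.npz",im=im,d=d)
E
```

```text
{'t': 0.0, 'joint_positions': array([-1.33728423e+00,  2.63527769e-01, -4.89436776e-02,  1.25938945e+00,
        1.00523612e-05,  1.41550487e+00]), 'qvel': array([ 5.71338757e-05, -6.55916474e-04, -6.60807460e-04, -4.57878291e-04,
       -8.60129091e-04, -6.92928939e-04]), 'tau': array([ 1.97040514e-03, -6.37613225e+01,  3.84566367e+01,  1.39317036e-02,
       -5.24140910e-05, -2.20737195e-05]), 'tcp_pos': array([ 0.19895584, -0.48554594,  0.23082011]), 'orientation': array([ 0.39424999,  0.58744536, -0.3937337 ,  0.5868975 ]), 'force': array([0.26060137, 0.14229539, 0.841334  ]), 'ft_torque': array([ 0.01167005,  0.0088666 , -0.01121781]), 'width': 0.08547000621703471}
top [[467.6, 0.0, 249.8], [0.0, 467.6, 189.5], [0.0, 0.0, 1.0]] [[0.0089, -0.9886, 0.1503, 0.3478], [-0.9998, -0.0061, 0.0193, 0.0039], [-0.0181, -0.1505, -0.9885, 1.3125], [0.0, 0.0, 0.0, 1.0]]
scene [[373.1, 0.0, 258.8], [0.0, 373.1, 189.5], [0.0, 0.0, 1.0]] [[-0.6796, -0.5072, 0.53, -0.0012], [-0.7334, 0.4848, -0.4765, 0.4911], [-0.0152, -0.7126, -0.7015, 0.8381], [0.0, 0.0, 0.0, 1.0]]
```

View pics/top0.png

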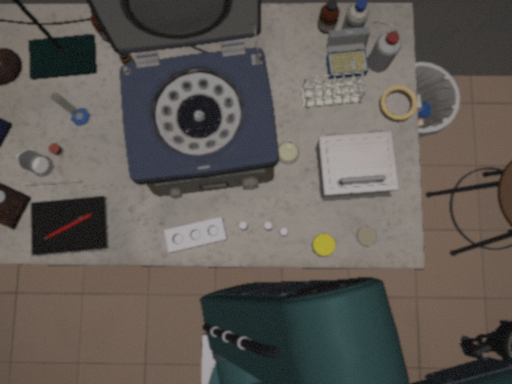

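View pics/scene0.png

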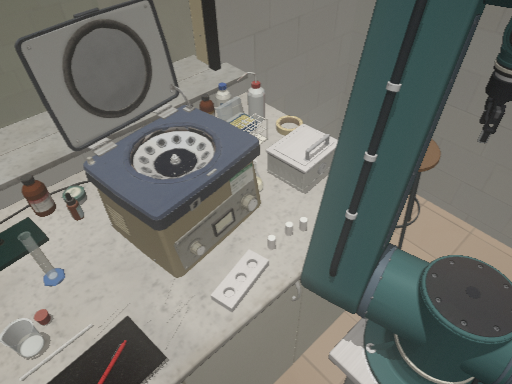

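The top view shows the carrier at about (195,235), pellets at (243,225), (267,226) and (284,231), the chamber at (357,165) with its bar near (362,181), the cup at (323,245) and the petri dish at (367,236). The flask is near (288,152). The scene view shows the same layout: pellets near (272,242), (290,228), (303,224) and wells near (230,293), (241,278), (252,263).

```bash
cat > h.py <<'E'
import numpy as np, cv2
from bench import cams
def ray(n,uv,z):
    i=cams.camera_info(n);K=i["intrinsics"];T=np.array(i["pose"])
    d=T[:3,:3]@np.linalg.inv(K)@np.array([uv[0],uv[1],1.]); o=T[:3,3]
    return (o+d*(z-o[2])/d[2])[:3]
def proj(n,p):
    i=cams.camera_info(n);T=np.linalg.inv(np.array(i["pose"]));q=np.array(i["intrinsics"])@(T[:3,:3]@p+T[:3,3]);return q[:2]/q[2]
E
python3 - <<'E'
import cv2,numpy as np
from h import *
a=np.load("top0.npz")["im"];b=np.load("scene0.npz")["im"]
c1=cv2.resize(a[205:260,150:390,::-1],None,fx=3.3,fy=3.3,interpolation=cv2.INTER_CUBIC)
c2=cv2.resize(b[205:315,200:320,::-1],None,fx=3.3,fy=3.3,interpolation=cv2.INTER_CUBIC)
c3=cv2.resize(a[125:205,270:405,::-1],None,fx=2.9,fy=2.9,interpolation=cv2.INTER_CUBIC)
o=np.zeros((560,800,3),np.uint8)
o[:c1.shape[0],:c1.shape[1]]=c1;o[185:185+c2.shape[0],:c2.shape[1]]=c2;o[185:185+c3.shape[0],400:400+c3.shape[1]]=c3
cv2.imwrite("pics/crop1.png",o)
g=cv2.cvtColor(a,cv2.COLOR_RGB2GRAY)
# white blobs
for n,im,roi in(("top",a,(205,260,150,390)),("scene",b,(205,315,200,320))):
    g=cv2.cvtColor(im,cv2.COLOR_RGB2GRAY)
    y0,y1,x0,x1=roi; s=g[y0:y1,x0:x1]; print(n,np.percentile(s,[5,50,90,95,99]))
    for th in(175,195,210):
        k,l,st,ce=cv2.connectedComponentsWithStats((s>th).astype(np.uint8))
        print(th,[(np.round(ce[i]+[x0,y0],1).tolist(),st[i,2:].tolist()) for i in range(1,k) if st[i,4]>12])
E
```

```text
top [124.  133.  152.1 166.  169. ]
175 []
195 []
210 []
scene [ 87. 183. 201. 209. 213.]
175 [([256.1, 258.7], [119, 110, 8108])]
195 [([303.4, 219.0], [8, 5, 35]), ([288.8, 223.6], [8, 6, 38]), ([271.5, 237.2], [8, 7, 41]), ([239.2, 278.0], [58, 59, 1281])]
210 [([303.2, 218.9], [7, 5, 29]), ([288.7, 223.9], [7, 5, 28]), ([271.0, 237.2], [7, 6, 33]), ([244.2, 284.9], [33, 43, 217])]
```

View pics/crop1.png

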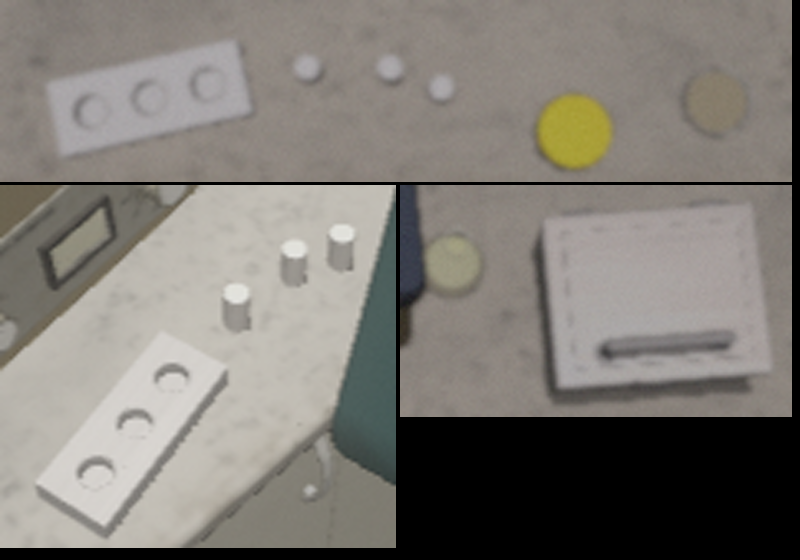

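The crop shows the carrier with its three wells (top-left corner of the picture), three pellets east of it, and the chamber bar running parallel to the front edge of a slightly turned chamber. Next I turn these into positions in both views.

Run:
```python
from h import *
a=np.load("top0.npz")["im"];b=np.load("scene0.npz")["im"]
f=4
def blobs(im,roi,th,big=4,lo=12):
    y0,y1,x0,x1=roi; g=cv2.GaussianBlur(cv2.cvtColor(im,cv2.COLOR_RGB2GRAY),(3,3),0)[y0:y1,x0:x1]
    g=cv2.resize(g,None,fx=f,fy=f,interpolation=cv2.INTER_CUBIC)
    cs,_=cv2.findContours((g>th).astype(np.uint8),cv2.RETR_EXTERNAL,cv2.CHAIN_APPROX_NONE)
    return [(c.reshape(-1,2)+.5)/f-.5+[x0,y0] for c in cs if cv2.contourArea(c)>lo*f*f]
for th in(146,150,154):
  for c in blobs(a,(205,260,150,300),th):
    (cx,cy),(w,h),an=cv2.minAreaRect(c.astype(np.float32)); 
    M=cv2.moments(c.astype(np.float32)); cx,cy=M["m10"]/M["m00"],M["m01"]/M["m00"]
    z=.02 if max(w,h)>30 else .04
    print("top",th,np.round([cx,cy,w,h,an],1),np.round(ray("top",(cx,cy),z),4))
    if z==.02:
        bx=[ray("top",p,.02)[:2] for p in cv2.boxPoints(cv2.minAreaRect(c.astype(np.float32)))]; print(" box",np.round(bx,4).tolist(),np.round(np.mean(bx,0),4))
for th in(195,203):
  for c in blobs(b,(205,250,250,320),th):
    M=cv2.moments(c.astype(np.float32)); cx,cy=M["m10"]/M["m00"],M["m01"]/M["m00"]
    print("scene",th,round(cx,1),round(cy,1),np.round(np.ptp(c,0),1),np.round(ray("scene",(cx,cy),.04),4))
for p in((252.1,263.2),(240.9,276.8),(229.1,292)): print("well scene",np.round(ray("scene",p,.02),4))
for p in((91,110),(150,97),(209,83)): print("well top",np.round(ray("top",(150+p[0]/3.3-.35,205+p[1]/3.3-.35),.02),4))
# chamber
for p in((607,349),(733,339)): print("handle",np.round(ray("top",(270+(p[0]-400)/2.9-.3,125+(p[1]-185)/2.9-.3),.131),4))
for p in((543,219),(752,204),(770,371),(559,388)): print("lid corner",np.round(ray("top",(270+(p[0]-400)/2.9-.3,125+(p[1]-185)/2.9-.3),.097),4))
for nm,p,z in(("flask",(452,265),.1),):print(nm,np.round(ray("top",(270+(p[0]-400)/2.9,125+(p[1]-185)/2.9),z),4))
print("cup",ray("top",(323.5,245),.062),"petri",ray("top",(367,236),.015))
```

```text
top 146 [283.5 230.5   6.8   6.8  90. ] [ 0.4292 -0.0636  0.04  ]
top 146 [267.5 224.5   6.8   7.2  90. ] [ 0.4452 -0.0203  0.04  ]
top 146 [242.3 224.3   6.9   7.3  26.6] [0.4452 0.0483 0.04  ]
top 146 [194.3 234.   23.5  60.1  76.5] [0.4191 0.1814 0.02  ]
 box [[0.4304, 0.2708], [0.4706, 0.1093], [0.4076, 0.093], [0.3678, 0.2533]] [0.4191 0.1816]
top 150 [283.5 230.7   6.2   6.5  45. ] [ 0.4289 -0.0636  0.04  ]
top 150 [267.6 224.6   6.    6.8  90. ] [ 0.445  -0.0204  0.04  ]
top 150 [242.4 224.4   6.3   6.6  26.6] [0.445  0.0482 0.04  ]
top 150 [194.4 234.   22.8  59.3  76.8] [0.4191 0.1812 0.02  ]
 box [[0.4304, 0.2694], [0.4693, 0.1099], [0.408, 0.0943], [0.3695, 0.2527]] [0.4193 0.1816]
top 154 [283.4 230.7   5.8   5.5  90. ] [ 0.4287 -0.0635  0.04  ]
top 154 [267.6 224.7   5.5   6.   90. ] [ 0.4448 -0.0205  0.04  ]
top 154 [242.4 224.5   5.7   5.9  26.6] [0.4448 0.0482 0.04  ]
top 154 [194.4 234.   22.1  58.7  76.7] [0.419  0.1811 0.02  ]
 box [[0.4293, 0.2679], [0.468, 0.1103], [0.4087, 0.0952], [0.3704, 0.2517]] [0.4191 0.1813]
scene 195 271.3 236.8 [8.2 6.5] [0.4451 0.0482 0.04  ]
scene 195 288.9 223.4 [8.2 6. ] [ 0.4453 -0.0203  0.04  ]
scene 195 303.3 218.7 [8.2 5.5] [ 0.4292 -0.0621  0.04  ]
scene 203 271.3 237.0 [7.2 5.8] [0.4447 0.0487 0.04  ]
scene 203 288.8 223.5 [7.2 5. ] [ 0.4449 -0.0197  0.04  ]
scene 203 303.3 218.8 [7.2 4.5] [ 0.4289 -0.0618  0.04  ]
well scene [0.4284 0.1339 0.02  ]
well scene [0.4176 0.1819 0.02  ]
well scene [0.405  0.2309 0.02  ]
well top [0.4077 0.2283 0.02  ]
well top [0.4189 0.1791 0.02  ]
well top [0.431  0.1299 0.02  ]
handle [ 0.5502 -0.206   0.131 ]
handle [ 0.5598 -0.3167  0.131 ]
lid corner [ 0.677  -0.1558  0.097 ]
lid corner [ 0.692  -0.3476  0.097 ]
lid corner [ 0.5367 -0.3581  0.097 ]
lid corner [ 0.5201 -0.1681  0.097 ]
flask [ 0.6318 -0.0726  0.1   ]
cup [ 0.3903836  -0.16833395  0.062     ] petri [ 0.4175972 -0.2945972  0.015    ]
```

Run:
```python
from bench import get_state
from scipy.spatial.transform import Rotation as R
import numpy as np
s=get_state();m=R.from_quat(s["orientation"]).as_matrix();print(m.round(3));print("jaw yaw",np.arctan2(m[1,2],m[0,2]), "pellet0 shift",np.round(np.array([.445,.0485])-s["tcp_pos"][:2],4))
```

```text
[[-0.     0.925  0.379]
 [ 0.001  0.379 -0.925]
 [-1.     0.    -0.001]]
jaw yaw -1.1819396645478182 pellet0 shift [0.246  0.5341]
```

```bash
python3 -m creep '[0.05,0.04,0.09,0,0.24, 0.05,0.08,0.18,0,0.48, 0.05,0.11,0.24,-0.02,0.7, 0.05,0.14,0.3,-0.04,0.9, 0.05,0.17,0.36,-0.06,1.1, 0.05,0.2,0.43,-0.08,1.25, 0.05,0.23,0.5,-0.1,1.35, 0.05,0.246,0.534,-0.12,1.426, 0.05,0.246,0.534,-0.12,1.426, 0.05,0.246,0.534,-0.12,1.426, 0.05,0.246,0.534,-0.12,1.426, 0.05,0.246,0.534,-0.12,1.426]' 40; python3 -m creep '[0.05,0,0,0,0, 0.05,0,0,0,0]'
python3 - <<'E'
from h import *
from bench import get_state
s=get_state();print(s["tcp_pos"],s["orientation"],s["width"],s["force"])
E
```

```text
t: 1.1
tcp_pos: [0.4039, -0.0398, 0.1377]
orientation: [-0.089, 0.701, 0.089, 0.702]
force: [2.0, -1.8, 0.3]
width: 0.0495
t: 1.27
tcp_pos: [0.4036, -0.0397, 0.1375]
orientation: [-0.088, 0.702, 0.088, 0.701]
force: [0.3, -0.9, 1.0]
width: 0.05
[ 0.40359755 -0.0397144   0.13746667] [-0.08751366  0.70215418  0.08798945  0.70112675] 0.04997639769770306 [ 0.28793875 -0.94158459  0.96519727]
```

```bash
python3 -m creep '[0.05,0.02,0.04,-0.02,0, 0.05,0.04,0.08,-0.04,0, 0.05,0.0414,0.0882,-0.06,0, 0.05,0.0414,0.0882,-0.06,0, 0.05,0.0414,0.0882,-0.06,0, 0.05,0.0414,0.0882,-0.06,0]'
python3 - <<'E'
from h import *
im,d=cams.capture("scene"); t,_=cams.capture("top")
a=cv2.resize(im[150:310,190:340,::-1],None,fx=2.6,fy=2.6,interpolation=cv2.INTER_CUBIC)
b=cv2.resize(t[170:290,170:320,::-1],None,fx=2.6,fy=2.6,interpolation=cv2.INTER_CUBIC)
o=np.zeros((416,780,3),np.uint8);o[:416,:390]=a;o[:312,390:]=b;cv2.imwrite("pics/p0.png",o)
E
```

```text
t: 1.77
tcp_pos: [0.4451, 0.0451, 0.0786]
orientation: [-0.086, 0.702, 0.085, 0.702]
force: [-0.6, -1.0, 0.8]
width: 0.0499
```

View pics/p0.png

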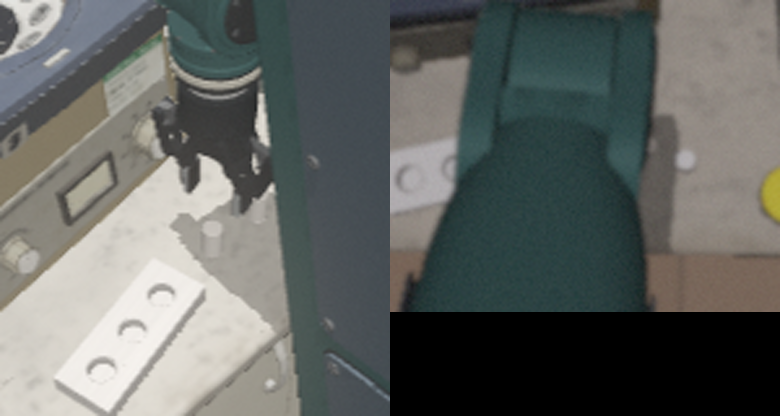

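The gripper straddles pellet 0 (scene crop: pellet at (212,238), fingers at (190,185) and (243,205)). The top view is hidden by the arm. I descend with a small y correction.

```bash
python3 -m creep '[0.05,0,0.002,-0.02,0, 0.05,0,0.003,-0.04,0, 0.05,0,0.003,-0.06,0, 0.05,0,0.003,-0.06,0, 0.05,0,0.003,-0.06,0]'; python3 -m creep '[0.03,0,0,0,0,0.03,0,0,0,0]'
```

```text
t: 2.28
tcp_pos: [0.4448, 0.0486, 0.0186]
orientation: [-0.086, 0.702, 0.086, 0.702]
force: [-0.1, 0.6, -0.4]
width: 0.0498
t: 2.45
tcp_pos: [0.446, 0.049, 0.0194]
orientation: [-0.086, 0.701, 0.086, 0.703]
force: [-0.7, -0.3, -0.3]
width: 0.0298
```

```bash
python3 -m creep '[0.015,0,0,0,0,0.015,0,0,0,0,0.015,0,0,0,0,0.015,0,0,0,0,0.015,0,0,0,0]' 40; python3 -m creep '[0.015,0,0,0.04,0,0.015,0,0,0.08,0,0.015,0,0,0.08,0]'
```

```text
t: 2.87
tcp_pos: [0.4459, 0.0492, 0.0192]
orientation: [-0.086, 0.701, 0.086, 0.703]
force: [-1.8, -1.4, 9.7]
width: 0.0202
t: 3.12
tcp_pos: [0.4478, 0.0493, 0.1043]
orientation: [-0.087, 0.699, 0.086, 0.705]
force: [1.6, -0.3, 1.2]
width: 0.0203
```

```bash
python3 -m creep '[0.015,-0.008,0.036,0,0,0.015,-0.016,0.072,0,0,0.015,-0.024,0.108,0,0,0.015,-0.032,0.144,0,0,0.015,-0.039,0.181,-0.02,0,0.015,-0.039,0.181,-0.03,0,0.015,-0.039,0.181,-0.03,0,0.015,-0.039,0.181,-0.03,0,0.015,-0.039,0.181,-0.03,0]'
python3 - <<'E'
from h import *
from bench import get_state
s=get_state();print(s["tcp_pos"],s["width"])
im,d=cams.capture("scene");np.savez("s2.npz",im=im)
a=cv2.resize(im[210:320,180:310,::-1],None,fx=5,fy=5,interpolation=cv2.INTER_CUBIC)
cv2.imwrite("pics/w0.png",a)
E
```

```text
t: 3.87
tcp_pos: [0.4067, 0.2298, 0.0689]
orientation: [-0.086, 0.702, 0.086, 0.702]
force: [0.1, -0.4, -0.5]
width: 0.0205
[0.40665038 0.2297757  0.06892193] 0.020518613361619944
```

View pics/w0.png

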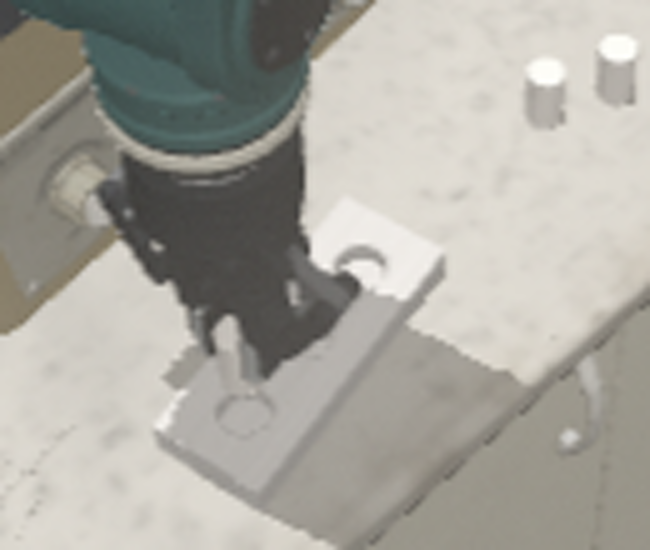

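The crop shows pellet 0 held above the far well (well mouth at (245,412), pellet base near (248,388)). I lower it while watching the force.

```bash
python3 -m creep '[0.015,0,0,-0.015,0,0.015,0,0,-0.025,0,0.015,0,0,-0.03,0,0.015,0,0,-0.034,0,0.015,0,0,-0.036,0,0.015,0,0,-0.036,0]'; python3 -m creep '[0.015,0,0,-0.003,0,0.015,0,0,-0.006,0,0.015,0,0,-0.006,0]'
```

```text
t: 4.42
tcp_pos: [0.4063, 0.2301, 0.0322]
orientation: [-0.086, 0.702, 0.086, 0.702]
force: [0.3, -0.0, -0.4]
width: 0.0203
t: 4.67
tcp_pos: [0.406, 0.2303, 0.0258]
orientation: [-0.086, 0.702, 0.086, 0.702]
force: [0.2, 0.2, -0.7]
width: 0.0203
```

```bash
python3 -m creep '[0.03,0,0,0,0,0.045,0,0,0,0,0.045,0,0,0,0,0.045,0,0,0.02,0,0.045,0,0,0.06,0,0.045,0,0,0.06,0,0.045,0,0,0.06,0]'
python3 - <<'E'
from h import *
im,d=cams.capture("scene")
a=cv2.resize(im[200:320,190:320,::-1],None,fx=5,fy=5,interpolation=cv2.INTER_CUBIC)
cv2.imwrite("pics/w0b.png",a)
print(proj("scene",np.array([.407,.2298,.046])), (proj("scene",np.array([.407,.2298,.046]))-[190,200])*5)
E
```

```text
t: 5.25
tcp_pos: [0.4073, 0.2309, 0.0878]
orientation: [-0.086, 0.701, 0.086, 0.703]
force: [0.8, -0.1, -0.3]
width: 0.0445
[228.16561605 285.54516315] [190.82808025 427.72581575]
```

View pics/w0b.png

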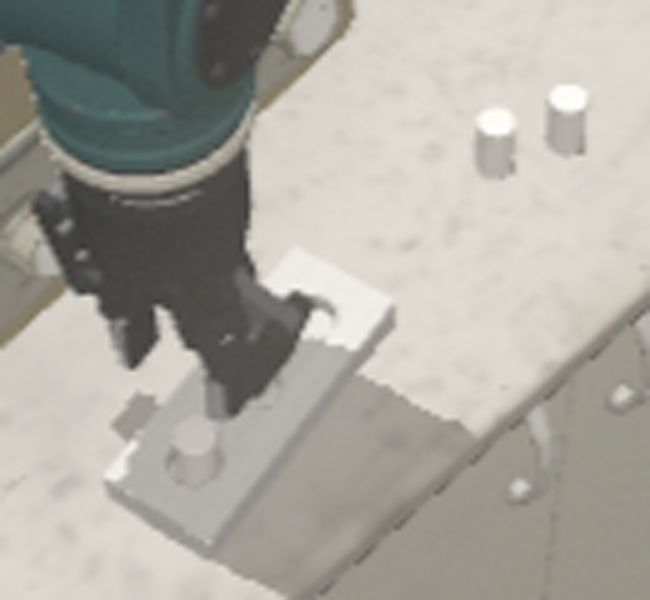

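Pellet 0 stands upright in the far well (crop (193,450)). Next is pellet 1.

```bash
python3 -m creep '[0.045,0.006,-0.04,0,0,0.045,0.012,-0.08,0,0,0.045,0.018,-0.12,0,0,0.045,0.024,-0.16,0,0,0.045,0.03,-0.2,0,0,0.045,0.036,-0.24,0,0,0.045,0.038,-0.25,0,0,0.045,0.038,-0.25,0,0,0.045,0.038,-0.25,0,0,0.045,0.038,-0.25,0,0]'
```

```text
t: 6.13
tcp_pos: [0.4435, -0.0187, 0.0856]
orientation: [-0.086, 0.702, 0.087, 0.701]
force: [0.1, 0.1, 0.7]
width: 0.0449
```

```bash
python3 -m creep '[0.045,0.0005,-0.001,-0.03,0,0.045,0.0005,-0.001,-0.055,0,0.045,0.0005,-0.001,-0.067,0,0.045,0.0005,-0.001,-0.067,0,0.045,0.0005,-0.001,-0.067,0]'; python3 -m creep '[0.015,0,0,0,0,0.015,0,0,0,0,0.015,0,0,0,0,0.015,0,0,0,0,0.015,0,0,0,0,0.015,0,0,0,0]'
```

```text
t: 6.55
tcp_pos: [0.444, -0.0195, 0.019]
orientation: [-0.086, 0.702, 0.087, 0.701]
force: [0.6, -0.1, 0.7]
width: 0.045
t: 7.05
tcp_pos: [0.4453, -0.0205, 0.0202]
orientation: [-0.086, 0.701, 0.086, 0.703]
force: [-0.5, 2.1, 6.7]
width: 0.02
```

```bash
python3 -m creep '[0.015,0,0,0.04,0,0.015,0,0,0.08,0,0.015,0,0,0.08,0]'
```

```text
t: 7.3
tcp_pos: [0.4473, -0.0211, 0.1055]
orientation: [-0.087, 0.699, 0.085, 0.705]
force: [1.6, 0.0, 1.2]
width: 0.0204
```

```bash
python3 -m creep '[0.015,-0.005,0.04,0,0,0.015,-0.01,0.08,0,0,0.015,-0.015,0.12,0,0,0.015,-0.02,0.16,0,0,0.015,-0.025,0.19,0,0,0.015,-0.026,0.2015,-0.02,0,0.015,-0.026,0.2015,-0.03,0,0.015,-0.026,0.2015,-0.03,0,0.015,-0.026,0.2015,-0.03,0,0.015,-0.026,0.2015,-0.03,0,0.015,-0.026,0.2015,-0.03,0]'
```

```text
t: 8.22
tcp_pos: [0.4192, 0.1805, 0.07]
orientation: [-0.086, 0.701, 0.086, 0.702]
force: [0.6, 0.0, -0.4]
width: 0.0201
```

```bash
python3 -m creep '[0.015,0,0.0005,-0.015,0,0.015,0,0.0005,-0.025,0,0.015,0,0.0005,-0.03,0,0.015,0,0.0005,-0.034,0,0.015,0,0.0005,-0.036,0,0.015,0,0.0005,-0.036,0]'; python3 -m creep '[0.015,0,0,-0.003,0,0.015,0,0,-0.007,0,0.015,0,0,-0.007,0]'
```

```text
t: 8.72
tcp_pos: [0.4187, 0.1813, 0.0332]
orientation: [-0.086, 0.702, 0.086, 0.702]
force: [-1.2, 0.1, 0.6]
width: 0.0206
t: 8.97
tcp_pos: [0.419, 0.1815, 0.0262]
orientation: [-0.086, 0.701, 0.086, 0.702]
force: [0.8, -0.2, 2.4]
width: 0.0203
```

```bash
python3 -m creep '[0.03,0,0,0,0,0.045,0,0,0,0,0.045,0,0,0,0,0.045,0,0,0.02,0,0.045,0,0,0.06,0,0.045,0,0,0.06,0]'; python3 -m creep '[0.045,0.002,-0.04,0,0,0.045,0.004,-0.08,0,0,0.045,0.006,-0.12,0,0,0.045,0.008,-0.16,0,0,0.045,0.01,-0.2,0,0,0.045,0.01,-0.235,0,0,0.045,0.01,-0.244,0,0,0.045,0.01,-0.244,0,0,0.045,0.01,-0.244,0,0,0.045,0.01,-0.244,0,0]'
```

```text
t: 9.47
tcp_pos: [0.4206, 0.1819, 0.0909]
orientation: [-0.086, 0.7, 0.086, 0.704]
force: [1.4, -1.0, 1.6]
width: 0.0446
t: 10.3
tcp_pos: [0.4284, -0.0616, 0.0861]
orientation: [-0.086, 0.702, 0.086, 0.702]
force: [0.1, 0.2, -0.9]
width: 0.0449
```

```bash
python3 -m creep '[0.045,0,-0.001,-0.03,0,0.045,0,-0.001,-0.055,0,0.045,0,-0.001,-0.067,0,0.045,0,-0.001,-0.067,0,0.045,0,-0.001,-0.067,0]'; python3 -m creep '[0.015,0,0,0,0,0.015,0,0,0,0,0.015,0,0,0,0,0.015,0,0,0,0,0.015,0,0,0,0,0.015,0,0,0,0]'
```

```text
t: 10.72
tcp_pos: [0.4283, -0.0625, 0.0191]
orientation: [-0.086, 0.702, 0.087, 0.701]
force: [1.1, 0.4, 0.0]
width: 0.045
t: 11.22
tcp_pos: [0.4293, -0.0636, 0.0202]
orientation: [-0.086, 0.701, 0.086, 0.703]
force: [-1.6, 1.0, 8.6]
width: 0.0203
```

```bash
python3 -m creep '[0.015,0,0,0.04,0,0.015,0,0,0.08,0,0.015,0,0,0.08,0]'; python3 -m creep '[0.015,0,0.04,0,0,0.015,0,0.08,0,0,0.015,0,0.12,0,0,0.015,0.001,0.16,0,0,0.015,0.002,0.185,0,0,0.015,0.002,0.195,-0.02,0,0.015,0.002,0.195,-0.03,0,0.015,0.002,0.195,-0.03,0,0.015,0.002,0.195,-0.03,0,0.015,0.002,0.195,-0.03,0,0.015,0.002,0.195,-0.03,0]'
```

```text
t: 11.47
tcp_pos: [0.4312, -0.0644, 0.1054]
orientation: [-0.087, 0.699, 0.085, 0.704]
force: [1.2, -0.5, -0.1]
width: 0.0202
t: 12.38
tcp_pos: [0.4312, 0.131, 0.07]
orientation: [-0.086, 0.701, 0.086, 0.702]
force: [0.2, -0.7, -0.5]
width: 0.02
```

```bash
python3 -m creep '[0.015,0,0.0013,-0.015,0,0.015,0,0.0013,-0.025,0,0.015,0,0.0013,-0.03,0,0.015,0,0.0013,-0.034,0,0.015,0,0.0013,-0.036,0,0.015,0,0.0013,-0.036,0]'; python3 -m creep '[0.015,0,0,-0.003,0,0.015,0,0,-0.007,0,0.015,0,0,-0.007,0]'
```

```text
t: 12.88
tcp_pos: [0.4307, 0.1325, 0.0332]
orientation: [-0.086, 0.702, 0.086, 0.702]
force: [0.1, 0.5, -0.6]
width: 0.0204
t: 13.13
tcp_pos: [0.4311, 0.1327, 0.0263]
orientation: [-0.086, 0.701, 0.086, 0.702]
force: [0.5, 0.0, 3.5]
width: 0.0201
```

```bash
python3 -m creep '[0.03,0,0,0,0,0.045,0,0,0,0,0.045,0,0,0,0,0.045,0,0,0.02,0,0.045,0,0,0.06,0,0.045,0,0,0.1,0,0.045,0,0,0.14,0,0.045,0,0,0.18,0,0.045,0,0,0.2,0]'; python3 -m creep '[0.05,0,-0.04,0,-0.05,0.05,0,-0.08,0,-0.1,0.05,0,-0.12,0,-0.157,0.05,0,-0.16,0,-0.157,0.05,0,-0.2,0,-0.157,0.05,0,-0.24,0,-0.157,0.05,0.03,-0.27,0,-0.157,0.05,0.06,-0.3,0,-0.157,0.05,0.08,-0.34,0,-0.157,0.05,0.1,-0.37,0,-0.157,0.05,0.11,-0.39,0,-0.157,0.05,0.125,-0.394,0,-0.157]'; python3 -m creep '[0.05,0,0,0,0,0.05,0,0,0,0,0.05,0,0,0,0]'
python3 - <<'E'
from h import *
im,d=cams.capture("scene");t,_=cams.capture("top")
a=cv2.resize(im[80:310,180:410,::-1],None,fx=2,fy=2,interpolation=cv2.INTER_CUBIC)
b=cv2.resize(t[205:260,150:250,::-1],None,fx=3.3,fy=3.3,interpolation=cv2.INTER_CUBIC)
o=np.zeros((460,800,3),np.uint8);o[:,:460]=a;o[:b.shape[0],465:465+b.shape[1]]=b;cv2.imwrite("pics/w2.png",o)
E
```

```text
t: 13.88
tcp_pos: [0.4314, 0.1328, 0.2304]
orientation: [-0.086, 0.7, 0.086, 0.703]
force: [-0.4, -0.2, 0.0]
width: 0.0452
t: 14.88
tcp_pos: [0.5558, -0.2649, 0.2251]
orientation: [-0.03, 0.707, 0.03, 0.706]
force: [-0.6, -0.5, 0.3]
width: 0.0497
t: 15.13
tcp_pos: [0.5551, -0.2607, 0.226]
orientation: [-0.031, 0.707, 0.031, 0.706]
force: [-1.2, 0.7, 0.6]
width: 0.0499
```

View pics/w2.png

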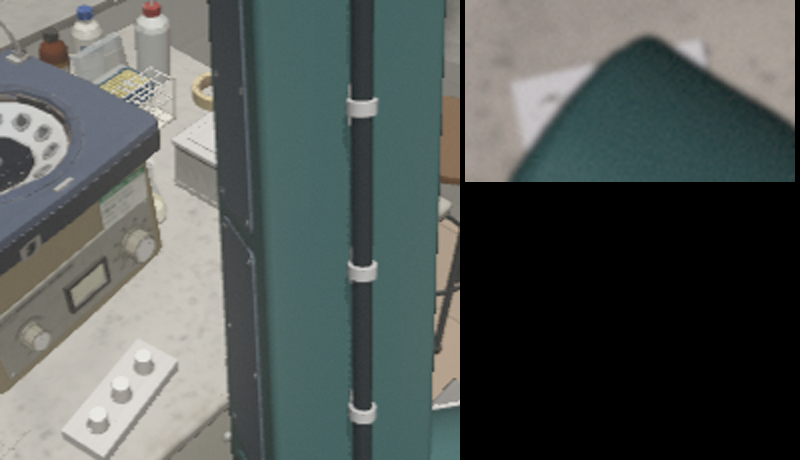

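All three pellets stand in the wells (scene crop (97,420), (121,389), (143,360)). Now I go down astride the bar.

```bash
python3 -m creep '[0.05,0.001,0,-0.03,0,0.05,0.001,0,-0.06,0,0.05,0.001,0,-0.075,0,0.05,0.001,0,-0.085,0,0.05,0.001,0,-0.095,0,0.05,0.001,0,-0.105,0,0.05,0.001,0,-0.114,0,0.05,0.001,0,-0.114,0,0.05,0.001,0,-0.114,0]'; python3 -m creep '[0.035,0,0,0,0,0.025,0,0,0,0,0.02,0,0,0,0,0.016,0,0,0,0,0.016,0,0,0,0]' 20
```

```text
t: 15.98
tcp_pos: [0.5566, -0.2613, 0.1121]
orientation: [-0.031, 0.706, 0.031, 0.706]
force: [0.6, 0.0, 0.1]
width: 0.0502
t: 16.4
tcp_pos: [0.5567, -0.2614, 0.1123]
orientation: [-0.031, 0.706, 0.031, 0.707]
force: [0.2, 0.1, -0.4]
width: 0.0159
```

```bash
python3 -m creep '[0.005,0,0,0,0,0.005,0,0,0,0,0.005,0,0,0,0,0.005,0,0,0,0]' 40
```

```text
t: 16.73
tcp_pos: [0.5584, -0.2613, 0.1126]
orientation: [-0.031, 0.705, 0.031, 0.708]
force: [9.9, 1.8, -2.1]
width: 0.0103
```

The fingers stopped on the bar (10.3 mm reading; pellets read about 1.8 mm low too). I relax the side force, firm the grip and pull up gently.

```bash
python3 -m creep '[0,0.001,0,0,0,0,0.001,0,0,0,0,0.001,0,0,0]' 80; python3 -m creep '[0,0,0,0.0005,0,0,0,0,0.001,0,0,0,0,0.001,0]'
```

```text
t: 16.98
tcp_pos: [0.5585, -0.2613, 0.1126]
orientation: [-0.031, 0.706, 0.031, 0.707]
force: [5.8, 2.3, 4.1]
width: 0.0091
t: 17.23
tcp_pos: [0.5584, -0.2613, 0.1128]
orientation: [-0.031, 0.706, 0.031, 0.707]
force: [9.4, 1.0, -7.5]
width: 0.0094
```

```bash
python3 -m creep '[0,0.0005,0,0.0005,0,0,0.0005,0,0.001,0,0,0.0005,0,0.001,0]'; python3 -m creep '[0,0,0,0.0005,0,0,0,0,0.001,0,0,0,0,0.001,0]'
```

```text
t: 17.48
tcp_pos: [0.5585, -0.2612, 0.1131]
orientation: [-0.031, 0.706, 0.031, 0.706]
force: [8.3, -1.1, -14.5]
width: 0.0096
t: 17.73
tcp_pos: [0.5587, -0.2612, 0.1136]
orientation: [-0.03, 0.706, 0.031, 0.706]
force: [13.1, -1.2, -20.8]
width: 0.0093
```

```bash
python3 -m creep '[0,0.001,0,0.0005,0,0,0.001,0,0.001,0,0,0.001,0,0.001,0]'; python3 -m creep '[0,0.0005,0,0.0005,0,0,0.0005,0,0.001,0,0,0.0005,0,0.001,0]'
```

```text
t: 17.98
tcp_pos: [0.559, -0.2611, 0.1146]
orientation: [-0.03, 0.707, 0.031, 0.706]
force: [7.7, -1.8, -17.8]
width: 0.0093
t: 18.23
tcp_pos: [0.5594, -0.2611, 0.1158]
orientation: [-0.03, 0.707, 0.031, 0.706]
force: [6.4, -1.4, -15.6]
width: 0.0096
```

```bash
python3 -m creep '[0,0.0005,0,0.001,0,0,0.001,0,0.002,0,0,0.0015,0,0.003,0,0,0.002,0.0001,0.004,0,0,0.0024,0.0002,0.005,0,0,0.0028,0.0002,0.006,0,0,0.0032,0.0003,0.007,0,0,0.0036,0.0003,0.008,0,0,0.004,0.0003,0.009,0,0,0.0044,0.0004,0.01,0,0,0.0044,0.0004,0.01,0]'
```

```text
t: 19.15
tcp_pos: [0.5643, -0.2608, 0.1276]
orientation: [-0.031, 0.706, 0.031, 0.707]
force: [2.5, 1.7, -6.7]
width: 0.0092
```

```bash
python3 -m creep '[0,0.0008,0.0001,0.0015,0,0,0.0016,0.0001,0.003,0,0,0.0024,0.0002,0.0045,0,0,0.0032,0.0003,0.006,0,0,0.004,0.0004,0.0075,0,0,0.0049,0.0004,0.009,0,0,0.0058,0.0005,0.0105,0,0,0.0067,0.0006,0.012,0,0,0.0076,0.0007,0.0135,0,0,0.0085,0.0008,0.015,0,0,0.0085,0.0008,0.015,0,0,0.0085,0.0008,0.015,0]'
python3 - <<'E'
from h import *
im,d=cams.capture("scene");t,_=cams.capture("top")
a=cv2.resize(im[80:310,180:410,::-1],None,fx=2,fy=2,interpolation=cv2.INTER_CUBIC)
b=cv2.resize(t[110:220,270:400,::-1],None,fx=2.6,fy=2.6,interpolation=cv2.INTER_CUBIC)
o=np.zeros((460,800,3),np.uint8);o[:,:460]=a;o[:b.shape[0],462:462+b.shape[1]]=b;cv2.imwrite("pics/lid.png",o)
from bench import get_state
s=get_state();print(s["tcp_pos"],s["force"],s["width"],abs(s["qvel"]).max())
E
```

```text
t: 20.15
tcp_pos: [0.5721, -0.2602, 0.1422]
orientation: [-0.031, 0.707, 0.031, 0.706]
force: [-6.0, -0.3, -5.6]
width: 0.0097
[ 0.57213915 -0.26016641  0.14216761] [-5.66274951  0.03952605 -5.46197149] 0.009663208424887349 0.0007063139960962129
```

View pics/lid.png

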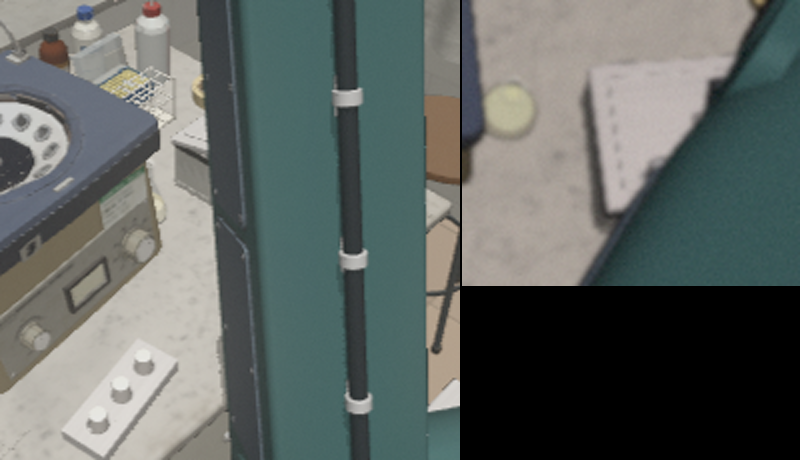

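The lid's left front corner shows at crop (612,212), raised from before; the pellets are still seated and the flask hasn't moved. I confirm the lid angle from depth.

Run:
```python
from h import *
t,d=cams.capture("top");i=cams.camera_info("top");T=np.array(i["pose"]);Ki=np.linalg.inv(i["intrinsics"])
P=[]
for v in range(145,188,3):
    for u in range(326,333,2):
        if d[v,u]>0:P.append(T[:3,:3]@(Ki@[u,v,1]*d[v,u])+T[:3,3])
P=np.array(P);P=P[P[:,2]>.09];x=P[:,0]*.996+P[:,1]*.087
p=np.polyfit(x,P[:,2],1);print(len(P),"angle",np.arctan(-p[0]),P[:,2].min(),P[:,2].max(),"resid",np.std(P[:,2]-np.polyval(p,x)))
```

```text
60 angle 0.22114895617705999 0.1016592216569272 0.1347923028070419 resid 0.0028433642685380504
```

Depth gives 0.22 rad and the handle rise gives about 0.24, both inside the 0.155 to 0.345 window. The lid is at rest and gripped, so I hand in.

```bash
python3 -c "
from bench import job,get_state
job.sign_off(); s=get_state(); print(s['t'],s['tcp_pos'],s['force'],s['width'])"
```

```text
the job is handed in; nothing more can be done
the job is handed in; nothing more can be done
```

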